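# Gauge a lens sleeve and hold it over the microscope stage

## Robot

A 6-joint arm with a two-finger parallel gripper is mounted at the origin on the work surface. World frame = base frame: x ahead of the robot, y to its left, z up, the work surface at z = 0. Lengths are in m, angles in rad, forces in N, time in s.
With the tool pointing down it reaches from about 0.3 to 0.875 m from the base axis. Payload 6.4 kg.
Tool frame: the origin (TCP) lies where the fingers leave the gripper's body, on its centre line; the fingertips stand 64 mm ahead of it and the grasp point (between the pads) lies 45 mm ahead of it; z points along the fingers, y is the line along which they close (so a half turn about z gives the same grasp; the last joint's range is limited). The gripper opens to 88 mm and grips with 3 to 60 N. Pads are 18 mm wide; open, the fingers measure 123 mm over their backs; the gripper's body (75 mm by 187 mm) begins 45 mm behind the grasp point.
Start: joints at [-1.44, 0.181, 1.607, -0, 1.354, -0.206], TCP at [0.19, -0.543, 0.303] pointing down, gripper open.
Joint ranges: [-2.99, 2.99], [-0.89, 2.07], [0.3, 2.58], [-1.14, 4.28], [0, 2.63], [-3.12, 3.12]. Speed limits (rad/s): [2.57, 2.57, 3.01, 3.14, 3.14, 3.14].

## Interface

Orientations are given as a unit quaternion [w, x, y, z].
In Python, from bench import manip gives the robot as it stands.
- The arm moves only by the tool step_arm, never from a script. Its argument "steps" is a list of rows, each a list of 6 numbers: the shift along the tool's x, y, z scaled (see below), then the turn, a rotation vector about the tool's x, y, z scaled (see below). A call has 1 to 20 rows; each row is the pose to reach, as a shift and turn from the pose commanded when the call began, along the tool's axes at that moment; what a row does not reach only later rows make up. The controller multiplies each number of a shift by 0.75 m and each number of a turn by pi/2 rad. A row lasts 1/10 s, in which the tool goes at most 50 mm and 8.59 degrees, less where a joint would pass 70% of its speed; a pose out of reach is approached as far as the arm can. A call with a number of a shift or a turn outside -1 to 1 is refused whole. A call with a gripper value outside its range is refused whole. "grip" is the gripper's target within -1 to 1 (fully open at 1, half-way at 0, shut at -1), set as the call begins (left out, the last holds). The fingers move at their own pace and stop on an object; the grip force is fixed at half the most. Time passes only in rows, so rows that repeat a pose let the fingers close. It gives the time, the measured TCP pose, the force, the opening and the grip force at its end, in the units of the state.
- manip.state(): the state, without advancing time (a new reading comes with each control period).
- manip.get_image(name): name is "scene" or "top" or "wrist"; returns a dict with "img" (384x512x3 uint8, red, green, blue), "range_z" (384x512 float32, m along the optical axis (not along the pixel's ray), 0 where there is no reading), "camera_matrix" (3x3 intrinsics, pixels), "origin" and "orientation" of the camera in the world. Camera axes: x right, y down, z forward; pixel columns grow to the right and rows downward; lengths in m; the calibration is good to about 2 mm. A picture is of the moment at which its call begins.
- manip.close_job(): hands the job in; it is judged then, once.
The state is a dict: "time_s": time; "joint_positions": joint angles; "joint_vel": joint speeds; "effort": joint torques, N m; "ee_pos": TCP position; "eef_rot": TCP orientation; "wrist_force": force on the tool from outside, world axes, zero at the start; "torque": the same for the moment, N m; "grip_width": finger opening in m; "grasp_force": force on a finger pad.
Only numpy, scipy, OpenCV 4.12 (cv2) and the standard library are available. Lean on these libraries where they do the work, as an engineer would, in place of code of your own. Each camera call takes 0.05 s, during which the arm holds its last target. There are 200 camera calls.

## Task

Of the two loose aluminium sleeves, take the one with the wider bore and prove its fit by sliding it fully down the gauge pin onto the base. Then lift it off, carry it over the top of the amber light shield without bumping the shield, and stop with it hovering upright about one centimetre above the round seat ring of the black microscope stage, centred so that it would drop straight in, with nothing ever touching the stage. Finish while still holding it there; leave the other sleeve standing on the bench and leave the objective and the filter cube where they are.

Things in the scene. Friction and masses are not known exactly. Their poses are not given: they have to be found in the camera images.
- wide_sleeve: the sleeve to gauge: upright plain aluminium tube, outside diameter 40, 50 tall, through bore diameter 28, about 90 g, loose, standing on the bench. Origin at the centre of its lower end face, z along its axis, upward; it looks the same from all sides. Grip it across its outside.
- narrow_sleeve: the other sleeve: same outside (diameter 40, 50 tall, aluminium) but its through bore is only 16 in diameter, so it does not go over the pin. About 135 g, loose, standing on the bench. Origin at the centre of its lower end face, z up. The two sleeves may stand in either place.
- gauge_seat (a point): centre of the top face of the gauge's base, at the foot of its pin, z up. The gauge is fixed to the bench: dark steel round base of diameter 70, 12 thick, its top face (this point) 12 above the bench; from it rises a steel pin of diameter 25, 36 tall, the top 8 of which taper to diameter 15. A sleeve fully down stands on this face.
- shield: amber see-through light shield, fixed upright on the bench between the gauge and the stage: a plate 200 long (its x axis), 5 thick (its y axis), top edge 120 above the bench, on two small black feet. Origin on the bench below its middle.
- seat_mouth (a point): centre of the mouth (top edge) of the round seat ring on the stage, 62 above the bench, z up. The stage is fixed: a black plate 200 (x) by 160 (y), its top 50 above the bench, on four short pillars; in its middle stands a dark steel ring 12 tall, outside diameter 72, inside diameter 49.
- objective: bystander: steel microscope objective standing on the bench, diameter 29, 46 tall. Origin at the centre of its underside.
- filter_cube: bystander: black filter cube 36 by 36 by 40 tall. Origin at the centre of its underside.
Things that resemble listed ones, but are neither listed nor needed, are in the scene too. Leave any yellow look-alike of the part that bears gauge_seat alone.

How it is judged:
By the outcome, as a careful person would: the job done as asked, in the order asked, and still so for the second after the job is handed in, while the arm keeps its last pose, push and grip.
It also fails if it takes over 51 s, if anything falls off the work surface, if the arm or the gripper's body presses on something with over 40 N, if the wrist force passes 120 N, or if a joint passes its speed limit or range.

## Working session

There is one attempt and no reset: what is moved stays moved. The work goes in short steps, Python scripts to look and compute and a tool call to move; the robot and the scene stay as the last step left them, time stands still between calls to the robot, and variables do not carry over. Pictures are saved under pics/ and viewed, at most 10 in all, crops included, and the job is handed in when it is done.

Besides the shell and the picture viewer there is one more tool, called as name(argument=value, ...) on one line, values as JSON. step_arm: Moves the arm, as the interface text tells. Its arguments: {"type":"object","properties":{"steps":{"type":"array","items":{"type":"array","items":{"type":"number"}}},"grip":{"type":"number"}},"required":["steps"]}

```bash
mkdir -p pics; cat > h.py <<'E'
import numpy as np, cv2
from bench import manip
from scipy.spatial.transform import Rotation as R
def rot(q): return R.from_quat([q[1],q[2],q[3],q[0]]).as_matrix()
def cloud(d):
    z=d["range_z"]; K=d["camera_matrix"]; v,u=np.mgrid[:z.shape[0],:z.shape[1]]
    p=np.stack([(u-K[0][2])/K[0][0]*z,(v-K[1][2])/K[1][1]*z,z],-1)
    return p@rot(d["orientation"]).T+np.array(d["origin"])
def save(d,n): cv2.imwrite(n,d["img"][:,:,::-1])
E
python3 - <<'E'
from h import *
import pickle
ims=[]
for n in("scene","top"):
    d=manip.get_image(n); pickle.dump(d,open(n+".pkl","wb")); ims.append(d["img"])
    print(n,d["origin"],d["orientation"],np.array(d["camera_matrix"]).tolist())
a=np.hstack(ims)[:,:,::-1]
cv2.imwrite("pics/a.png",ims[0][:,:,::-1]); cv2.imwrite("pics/b.png",cv2.resize(ims[1][:,:,::-1],(800,600)))
print(manip.state())
E
```

```text
scene [ 1.13512576 -0.21335649  0.61939478] [-0.34177974  0.76684267  0.49068004 -0.23317811] [[386.1509745636922, 0.0, 254.56846513228322], [0.0, 386.1509745636922, 191.0589809774925], [0.0, 0.0, 1.0]]
top [0.35823289 0.01580464 0.96678345] [ 0.07671234 -0.69651662  0.70889865 -0.08026535] [[390.88965001955586, 0.0, 256.1059086691736], [0.0, 390.88965001955586, 188.37302708647488], [0.0, 0.0, 1.0]]
{'time_s': 0.1, 'joint_positions': array([-1.44027992e+00,  1.81454983e-01,  1.60785275e+00,  4.95647013e-06,
        1.35383073e+00, -2.06289041e-01]), 'joint_vel': array([-0.00042241, -0.00271935, -0.00351425,  0.00104149, -0.00120516,
       -0.00063558]), 'effort': array([ 1.20858880e-03, -4.34815550e+01, -3.42699623e+01,  7.03781820e-02,
        3.40564339e-02, -4.26063741e-05]), 'ee_pos': array([ 0.18999698, -0.5423119 ,  0.30193349]), 'eef_rot': array([-7.72258153e-04,  9.85853536e-01,  1.67607305e-01,  3.16934820e-05]), 'wrist_force': array([0.36190901, 0.27873218, 0.03223995]), 'torque': array([-0.03728873, -0.02598538,  0.00885187]), 'grasp_force': 0.0, 'grip_width': 0.08809591905595836}
```

View pics/a.png

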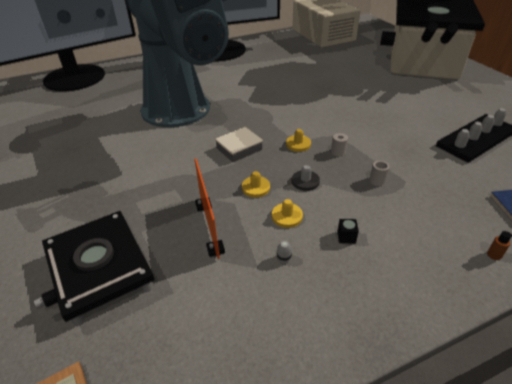

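View pics/b.png

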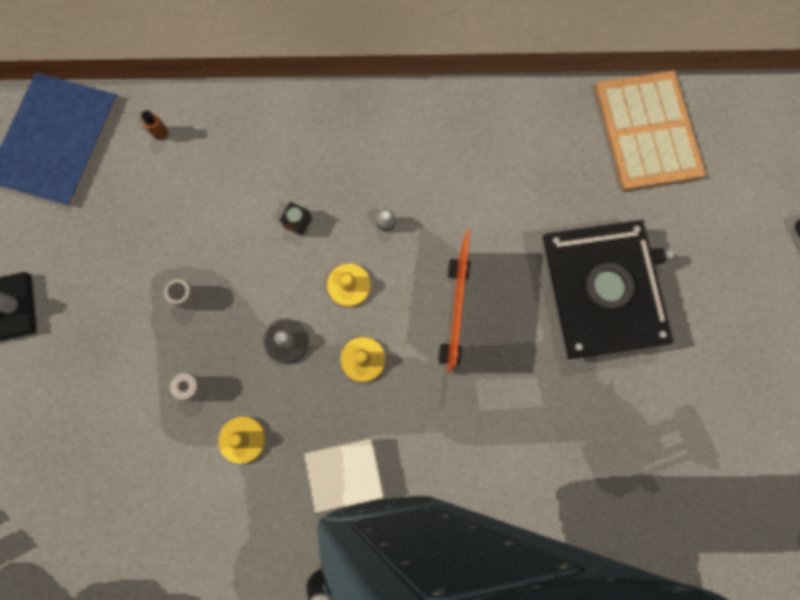

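The scene view shows the arm at the back, and the top view (800x600) shows the layout from above. There are two grey sleeves at (177,292) and (183,386). The one dark steel gauge is at (287,342), with three yellow look-alikes at (348,285), (362,360) and (241,440). The shield is at about (458,300) and the stage ring at (610,287). The sleeve at (177,292) appears to have the wider bore, so I'll measure it and confirm with a crop.

```bash
python3 - <<'E'
from h import *
import pickle
d=pickle.load(open("top.pkl","rb")); P=cloud(d); s=512/800
def ring(u,v,r,z0,z1,n):
    u,v,r=u*s,v*s,r*s
    V,U=np.mgrid[:384,:512]; m=(np.hypot(U-u,V-v)<r)&(P[...,2]>z0)&(P[...,2]<z1)
    (c,rad)=cv2.minEnclosingCircle(P[...,:2][m].astype(np.float32)); print(n,np.round(c,4),round(rad,4),m.sum(),P[...,2][m].mean().round(4), P[m][:,:2].mean(0).round(4))
ring(177,292,25,.044,.056,"A"); ring(183,386,25,.044,.056,"B")
ring(287,342,32,.008,.016,"gbase"); ring(287,342,32,.04,.06,"gpin")
ring(610,287,35,.057,.068,"ring"); ring(610,287,90,.045,.055,"stage")
ring(458,300,80,.09,.13,"shield")
m=(P[...,2]>.1)&(P[...,2]<.13)&(np.mgrid[:384,:512][0]<240)
print("shield pts",P[m].min(0),P[m].max(0), cv2.minAreaRect(P[...,:2][m].astype(np.float32)))
for n,(u,v) in dict(obj=(386,218),cube=(296,217)).items(): print(n,P[int(v*s),int(u*s)].round(3))
c=d["img"][150:280,90:230]; cv2.imwrite("pics/c.png",cv2.resize(c[:,:,::-1],None,fx=4.2,fy=4.2,interpolation=cv2.INTER_CUBIC))
E
```

```text
A [0.5776 0.3526] 0.0201 122 0.0481 [0.5768 0.3531]
B [0.4322 0.3339] 0.0201 200 0.0488 [0.4317 0.3335]
gbase [0.5035 0.1907] 0.0352 503 0.0113 [0.5025 0.1898]
gpin [0.5039 0.1904] 0.0119 77 0.045 [0.5033 0.1898]
ring [ 0.5726 -0.3121] 0.0364 391 0.0615 [ 0.5726 -0.3118]
stage [ 0.5721 -0.3124] 0.1258 4973 0.05 [ 0.5702 -0.3119]
shield [ 0.5468 -0.0785] 0.0997 274 0.1149 [ 0.5436 -0.0763]
shield pts [ 0.44808974 -0.09219701  0.10040679] [ 0.64545703 -0.06111004  0.12324707] ((0.5469201803207397, -0.07742822170257568), (0.005336377769708633, 0.1992693394422531), 81.90221405029297)
obj [0.693 0.03  0.044]
cube [0.701 0.175 0.037]
```

View pics/c.png

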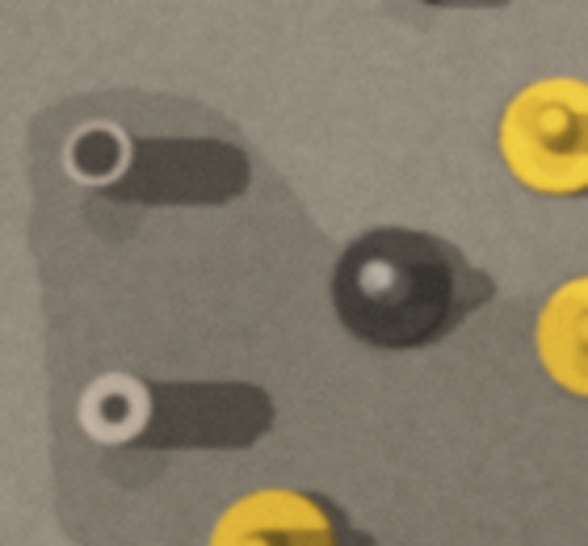

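The crop confirms it: the thin-walled sleeve at (97,153) has the wide bore (wide_sleeve, world 0.577, 0.353). The one at (114,408) has a thick wall and small hole (narrow_sleeve). The only dark steel gauge is at (392,285), at world 0.503, 0.190. I'm moving above the wide sleeve now, with the finger line turned to world x.

step_arm(steps=[[0.881,-0.957,0,0,0,-0.785],[0.881,-0.957,0,0,0,-0.785],[0.881,-0.957,0,0,0,-0.785],[0.881,-0.957,0,0,0,-0.785],[0.881,-0.957,0,0,0,-0.785],[0.881,-0.957,0,0,0,-0.785],[0.881,-0.957,0,0,0,-0.785],[0.881,-0.957,0,0,0,-0.785],[0.881,-0.957,0,0,0,-0.785],[0.881,-0.957,0,0,0,-0.785],[0.881,-0.957,0,0,0,-0.785],[0.881,-0.957,0,0,0,-0.785],[0.881,-0.957,0,0,0,-0.785],[0.881,-0.957,0,0,0,-0.785],[0.881,-0.957,0,0,0,-0.785],[0.881,-0.957,0,0,0,-0.785],[0.881,-0.957,0,0,0,-0.785],[0.881,-0.957,0,0,0,-0.785],[0.881,-0.957,0,0,0,-0.785],[0.881,-0.957,0,0,0,-0.785]], grip=1)

```text
time_s: 2.1
ee_pos: [0.5767, 0.3565, 0.3016]
eef_rot: [-0.0, 0.707, 0.708, -0.0]
wrist_force: [-0.9, -0.0, 0.1]
grip_width: 0.0881
grasp_force: 0.0
```

step_arm(steps=[[0,0,0,0,0,0],[0,0,0,0,0,0],[0,0,0,0,0,0]])

```text
time_s: 2.4
ee_pos: [0.5761, 0.352, 0.3023]
eef_rot: [-0.0, 0.708, 0.707, -0.001]
wrist_force: [-0.4, -0.1, -0.8]
grip_width: 0.0877
grasp_force: 0.0
```

```bash
python3 - <<'E'
from h import *
d=manip.get_image("wrist"); save(d,"pics/d.png"); P=cloud(d)
m=(P[...,2]>.044)&(P[...,2]<.056)&(np.hypot(P[...,0]-.577,P[...,1]-.353)<.04)
c,r=cv2.minEnclosingCircle(P[...,:2][m].astype(np.float32)); print(c,r,m.sum(),P[m].mean(0),d["origin"],d["orientation"])
n,l,st,ce=cv2.connectedComponentsWithStats(m.astype(np.uint8)); print(st,ce)
g=(P[...,2]>.04)&(P[...,2]<.06)&(np.hypot(P[...,0]-.503,P[...,1]-.19)<.03); print("pin",g.sum(),P[g].mean(0))
# full top disc incl. bore via ellipse of the outer contour
k=max(cv2.findContours(m.astype(np.uint8),0,1)[0],key=len)
e=cv2.fitEllipse(k);print("ell",e)
K=d["camera_matrix"];ray=rot(d["orientation"])@np.array([(e[0][0]-K[0][2])/K[0][0],(e[0][1]-K[1][2])/K[1][1],1]);o=np.array(d["origin"]);print(o+ray*(.05-o[2])/ray[2]); print(manip.state()["ee_pos"])
E
```

```text
(0.5776516199111938, 0.35671427845954895) 0.019925473257899284 448 [0.57763396 0.35720522 0.04870361] [0.5758028  0.42212332 0.38359811] [ 1.38777992e-01  9.90322922e-01 -8.64587491e-04 -6.57746871e-04]
[[     0      0    512    384 196160]
 [   242    148     32     33    448]] [[255.49549857 191.56295881]
 [257.47098214 163.93303571]]
pin 5 [0.50353112 0.20558439 0.04090337]
ell ((257.5006103515625, 163.9312744140625), (31.62282371520996, 32.142120361328125), 178.62896728515625)
[0.57766414 0.3575777  0.05      ]
[0.57625112 0.3518854  0.30265918]
```

View pics/d.png

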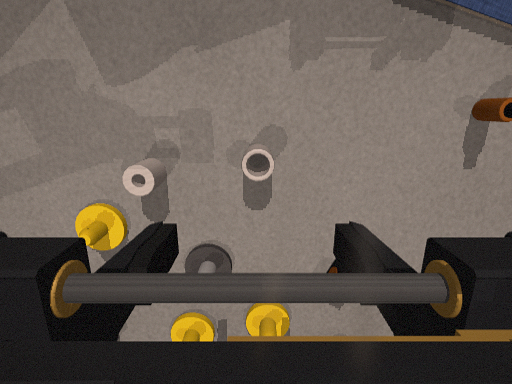

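The wrist view shows the wide sleeve at (258,164) and the narrow one at (139,180). The two cameras disagree by 4 mm in y. To remove that error I'll centre the sleeve mechanically: squeeze along x, release, turn 90° in place, then grip along y.

step_arm(steps=[[0.004,0.002,0.04,0,0,0],[0.004,0.002,0.08,0,0,0],[0.004,0.002,0.12,0,0,0],[0.004,0.002,0.16,0,0,0],[0.004,0.002,0.2,0,0,0],[0.004,0.002,0.23,0,0,0],[0.004,0.002,0.26,0,0,0],[0.004,0.002,0.28,0,0,0],[0.004,0.002,0.29,0,0,0],[0.004,0.002,0.296,0,0,0],[0.004,0.002,0.296,0,0,0],[0.004,0.002,0.296,0,0,0]])

```text
time_s: 3.65
ee_pos: [0.5786, 0.3563, 0.0819]
eef_rot: [0.0, 0.707, 0.707, 0.001]
wrist_force: [-0.7, 0.2, 1.0]
grip_width: 0.0882
grasp_force: 0.0
```

step_arm(steps=[[0,0,0,0,0,0],[0,0,0,0,0,0],[0,0,0,0,0,0],[0,0,0,0,0,0],[0,0,0,0,0,0],[0,0,0,0,0,0],[0,0,0,0,0,0],[0,0,0,0,0,0]], grip=-0.2)

```text
time_s: 4.45
ee_pos: [0.578, 0.3561, 0.0807]
eef_rot: [-0.0, 0.707, 0.707, -0.0]
wrist_force: [0.1, -0.4, -0.3]
grip_width: 0.0387
grasp_force: 30.0
```

step_arm(steps=[[0,0,0,0,0,0],[0,0,0,0,0,0],[0,0,0,0,0,0],[0,0,0,0,0,0],[0,0,0,0,0,0],[0,0,0,0,0,0]], grip=1)

```text
time_s: 5.05
ee_pos: [0.578, 0.3561, 0.0807]
eef_rot: [0.0, 0.707, 0.707, 0.0]
wrist_force: [0.5, -0.1, -0.6]
grip_width: 0.084
grasp_force: 0.0
```

step_arm(steps=[[0,0,0,0,0,0.08],[0,0,0,0,0,0.16],[0,0,0,0,0,0.24],[0,0,0,0,0,0.32],[0,0,0,0,0,0.4],[0,0,0,0,0,0.48],[0,0,0,0,0,0.56],[0,0,0,0,0,0.64],[0,0,0,0,0,0.72],[0,0,0,0,0,0.8],[0,0,0,0,0,0.88],[0,0,0,0,0,0.95],[0,0,0,0,0,1],[0,0,0,0,0,1],[0,0,0,0,0,1],[0,0,0,0,0,1]])

```text
time_s: 6.65
ee_pos: [0.578, 0.3561, 0.0807]
eef_rot: [0.0, 1.0, 0.0, -0.0]
wrist_force: [0.9, 0.2, 0.0]
grip_width: 0.0881
grasp_force: 0.0
```

step_arm(steps=[[0,0,0,0,0,0],[0,0,0,0,0,0],[0,0,0,0,0,0],[0,0,0,0,0,0],[0,0,0,0,0,0],[0,0,0,0,0,0],[0,0,0,0,0,0],[0,0,0,0,0,0]], grip=-0.2)

```text
time_s: 7.45
ee_pos: [0.578, 0.3561, 0.0807]
eef_rot: [0.0, 1.0, -0.0, -0.0]
wrist_force: [-1.3, 0.9, -1.0]
grip_width: 0.0395
grasp_force: 30.0
```

step_arm(steps=[[0,0,-0.01,0,0,0],[0,0,-0.03,0,0,0],[0,0,-0.06,0,0,0],[0,0,-0.09,0,0,0],[0,0,-0.1,0,0,0],[-0.01,0.02,-0.1,0,0,0],[-0.03,0.06,-0.1,0,0,0],[-0.05,0.1,-0.1,0,0,0],[-0.07,0.14,-0.1,0,0,0],[-0.08,0.18,-0.1,0,0,0],[-0.09,0.2,-0.1,0,0,0],[-0.096,0.212,-0.1,0,0,0],[-0.099,0.22,-0.1,0,0,0],[-0.099,0.221,-0.1,0,0,0],[-0.099,0.221,-0.1,0,0,0],[-0.099,0.221,-0.1,0,0,0],[-0.099,0.221,-0.1,0,0,0]])

```text
time_s: 9.15
ee_pos: [0.5037, 0.1909, 0.1557]
eef_rot: [-0.0, 1.0, -0.0, 0.0]
wrist_force: [-0.2, 0.1, -1.3]
grip_width: 0.0395
grasp_force: 30.0
```

```bash
python3 - <<'E'
from h import *
import pickle
a=manip.get_image("scene"); b=manip.get_image("wrist"); pickle.dump((a,b),open("e.pkl","wb"))
s=manip.state(); print(s["ee_pos"],s["grip_width"],s["wrist_force"])
c=cv2.resize(a["img"][100:220,240:400],None,fx=3,fy=3,interpolation=cv2.INTER_CUBIC)
w=cv2.resize(b["img"],(480,360)); 
can=np.zeros((360,800,3),np.uint8); can[:,:400]=c[:,40:440]; can[:,400:]=cv2.resize(b["img"],(400,360)); cv2.imwrite("pics/e.png",can[:,:,::-1])
P=cloud(a)
for z0,z1,n in((.040,.052,"pin"),(.005,.016,"base"),(.08,.13,"sl")):
    m=(P[...,2]>z0)&(P[...,2]<z1)&(np.hypot(P[...,0]-.5035,P[...,1]-.1905)<.042); q=P[m]; v,u=np.where(m)
    print(n,m.sum(),q.mean(0).round(4),q.min(0).round(4),q.max(0).round(4),u.min(),u.max(),v.min(),v.max())
P=cloud(b); m=(P[...,2]>.005)&(P[...,2]<.06)&(np.hypot(P[...,0]-.5035,P[...,1]-.1905)<.042); print(m.sum(),P[m].min(0),P[m].max(0))
E
```

```text
[0.50360926 0.19079172 0.15562713] 0.03977354733881731 [-0.63163075 -0.23021836 -0.70761458]
pin 51 [0.5085 0.1903 0.0442] [0.4975 0.1813 0.04  ] [0.5176 0.2018 0.0487] 302 310 165 172
base 342 [0.5126 0.1881 0.0105] [0.4675 0.1574 0.0051] [0.5411 0.2274 0.016 ] 292 319 171 189
sl 547 [0.5123 0.1864 0.1095] [0.4871 0.1525 0.0803] [0.5261 0.227  0.13  ] 292 323 135 160
3596 [0.48035494 0.15884318 0.00501213] [0.5388672  0.2278385  0.04474532]
```

View pics/e.png

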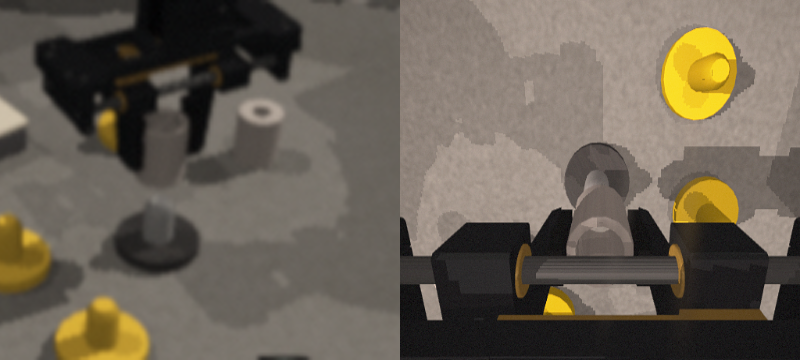

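The left panel shows the sleeve held upright directly over the dark steel gauge (foot at about (157,240)). In the right panel the gauge base is visible beyond the sleeve at (597,180). Next I'll fit circles to the sleeve and pin within each camera to get the offset between them.

```bash
python3 - <<'E'
from h import *
import pickle
from scipy.optimize import least_squares
A,B=pickle.load(open("e.pkl","rb"))
def fit(q,r):
    f=lambda c:np.hypot(q[:,0]-c[0],q[:,1]-c[1])-r
    s=least_squares(f,[.5037,.191],loss="soft_l1",f_scale=.0007); return s.x.round(4),np.median(np.abs(s.fun)).round(4),len(q)
for n,d in(("scene",A),("wrist",B)):
    P=cloud(d); g=d["img"].astype(int); near=np.hypot(P[...,0]-.5037,P[...,1]-.191); br=g.sum(2)
    z=P[...,2]
    print(n,"pin",fit(P[(z>.016)&(z<.039)&(near<.02)],.0125))
    print(n,"sleeve",fit(P[(z>.078)&(z<.122)&(near<.027)&(near>.013)&(br>170)],.02))
    # base rim side
    print(n,"base side",fit(P[(z>.003)&(z<.010)&(near<.042)&(near>.03)],.035))
    m=(z>.009)&(z<.0145)&(near<.042)&(br<230); v,u=np.where(m); print(" base top",m.sum(),P[m].min(0).round(4),P[m].max(0).round(4))
    e=(z>.072)&(z<.14)&(near<.027)&(br>170); print(" sleeve zmin,zmax",z[e].min(),z[e].max())
E
```

```text
scene pin (array([0.5045, 0.193 ]), np.float64(0.0005), 74)
scene sleeve (array([0.5035, 0.1901]), np.float64(0.0008), 238)
scene base side (array([0.5036, 0.1927]), np.float64(0.0009), 78)
 base top 286 [0.4715 0.1577 0.009 ] [0.5402 0.2256 0.0145]
 sleeve zmin,zmax 0.07272800258560197 0.13207858143960977
wrist pin (array([0.5038, 0.1937]), np.float64(0.0001), 234)
wrist sleeve (array([0.5036, 0.1904]), np.float64(0.0009), 3424)
wrist base side (array([0.5036, 0.1936]), np.float64(0.0003), 127)
 base top 1461 [0.4912 0.1598 0.009 ] [0.5388 0.2262 0.0131]
 sleeve zmin,zmax 0.07424305522201141 0.1263582883479366
```

Both cameras put the pin 3 mm to +y of the sleeve and within 1 mm in x. I'll correct for that and descend onto the pin.

step_arm(steps=[[0.0005,-0.004,0,0,0,0],[0.0005,-0.004,0.01,0,0,0],[0.0005,-0.004,0.02,0,0,0],[0.0005,-0.004,0.03,0,0,0],[0.0005,-0.004,0.037,0,0,0],[0.0005,-0.004,0.044,0,0,0],[0.0005,-0.004,0.05,0,0,0],[0.0005,-0.004,0.055,0,0,0],[0.0005,-0.004,0.058,0,0,0],[0.0005,-0.004,0.058,0,0,0],[0.0005,-0.004,0.058,0,0,0]])

```text
time_s: 10.35
ee_pos: [0.5041, 0.1934, 0.1124]
eef_rot: [-0.0, 1.0, -0.0, 0.0]
wrist_force: [-0.6, -0.2, -1.5]
grip_width: 0.0395
grasp_force: 30.0
```

step_arm(steps=[[0,0,0.004,0,0,0],[0,0,0.008,0,0,0],[0,0,0.012,0,0,0],[0,0,0.016,0,0,0],[0,0,0.02,0,0,0],[0,0,0.023,0,0,0],[0,0,0.025,0,0,0],[0,0,0.026,0,0,0],[0,0,0.027,0,0,0],[0,0,0.027,0,0,0]])

```text
time_s: 11.35
ee_pos: [0.504, 0.1934, 0.0926]
eef_rot: [0.0, 1.0, -0.0, -0.0]
wrist_force: [-3.0, -1.4, 4.6]
grip_width: 0.0394
grasp_force: 30.0
```

step_arm(steps=[[0,0,0.0007,0,0,0],[0,0,0.0014,0,0,0],[0,0,0.0014,0,0,0],[0,0,0.0014,0,0,0]])

```text
time_s: 11.75
ee_pos: [0.5041, 0.1934, 0.0925]
eef_rot: [0.0, 1.0, -0.0, -0.0]
wrist_force: [-6.0, -2.2, 14.5]
grip_width: 0.0398
grasp_force: 30.0
```

```bash
python3 - <<'E'
from h import *
a=manip.get_image("scene"); s=manip.state(); print(s["ee_pos"],s["wrist_force"])
cv2.imwrite("pics/f.png",cv2.resize(a["img"][120:210,250:370],None,fx=5,fy=5,interpolation=cv2.INTER_CUBIC)[:,:,::-1])
E
```

```text
[0.50406513 0.19343124 0.09255746] [-7.17589378 -1.70127636 15.05543863]
```

View pics/f.png

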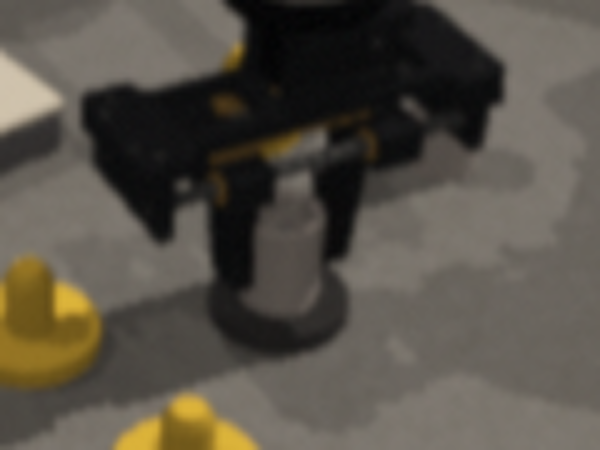

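The sleeve stands on the gauge's base face at (283,300), with 15 N of contact force, so it is fully down. Now I'll lift it straight off and carry it high over the shield.

step_arm(steps=[[0,0,-0.005,0,0,0],[0,0,-0.015,0,0,0],[0,0,-0.03,0,0,0],[0,0,-0.05,0,0,0],[0,0,-0.075,0,0,0],[0,0,-0.1,0,0,0],[0,0,-0.13,0,0,0],[0,0,-0.16,0,0,0],[0,0,-0.18,0,0,0],[0,0,-0.2,0,0,0],[0,0,-0.21,0,0,0],[0,0,-0.21,0,0,0],[0,0,-0.21,0,0,0]])

```text
time_s: 13.1
ee_pos: [0.5037, 0.1934, 0.2483]
eef_rot: [0.0, 1.0, -0.0, -0.0]
wrist_force: [-0.6, -0.5, -1.5]
grip_width: 0.039
grasp_force: 30.0
```

step_arm(steps=[[0.003,0.02,0,0,0,0],[0.008,0.06,0,0,0,0],[0.014,0.1,0,0,0,0],[0.02,0.15,0,0,0,0],[0.027,0.2,0,0,0,0],[0.034,0.25,0,0,0,0],[0.041,0.3,0,0,0,0],[0.047,0.35,0,0,0,0],[0.054,0.4,0,0,0,0],[0.061,0.45,0,0,0,0],[0.068,0.5,0,0,0,0],[0.074,0.55,0,0,0,0],[0.081,0.6,0,0,0,0],[0.086,0.64,0,0,0,0],[0.09,0.665,0,0,0,0],[0.091,0.674,0,0,0,0],[0.091,0.674,0,0,0,0],[0.091,0.674,0,0,0,0],[0.091,0.674,0,0,0,0]])

```text
time_s: 15.0
ee_pos: [0.5716, -0.311, 0.2482]
eef_rot: [-0.0, 1.0, 0.0, -0.0]
wrist_force: [0.9, 1.1, -1.0]
grip_width: 0.0392
grasp_force: 30.0
```

```bash
cat > m.py <<'E'
from h import *
import sys
from scipy.optimize import least_squares
s=manip.state(); t=s["ee_pos"]; zb=t[2]-.0807; print("tcp",t,"zb",zb,"width",s["grip_width"],"F",s["wrist_force"])
def fit(q,r,c0,wr=False):
    f=lambda c:np.hypot(q[:,0]-c[0],q[:,1]-c[1])-r
    if len(q)<10: return None
    o=least_squares(f,c0,loss="soft_l1",f_scale=.0007); return o.x.round(4),np.median(np.abs(o.fun)).round(4),len(q)
ims={}
for n in("scene","wrist"):
    d=manip.get_image(n); ims[n]=d["img"]; P=cloud(d); z=P[...,2]; br=d["img"].astype(int).sum(2)
    near=np.hypot(P[...,0]-t[0],P[...,1]-t[1]); nr=np.hypot(P[...,0]-.5726,P[...,1]+.312)
    print(n,"sleeve",fit(P[(z>zb+.003)&(z<zb+.047)&(near<.027)&(near>.013)&(br>170)],.02,t[:2]))
    e=(z>zb-.008)&(z<zb+.06)&(near<.027)&(br>170)&(P[...,0]>t[0] if n=="scene" else near>.01); print("  zmin",np.percentile(z[e],.5) if e.sum() else None)
    print(n,"ring outer side",fit(P[(z>.053)&(z<.0595)&(nr<.042)&(nr>.031)],.036,[.5726,-.312]))
    print(n,"ring inner side",fit(P[(z>.0525)&(z<.0595)&(nr<.028)&(nr>.019)],.0245,[.5726,-.312]))
    m=(z>.0602)&(z<.0650)&(nr<.04); q=P[m]
    print("  ring top",fit(q,.03025,[.5726,-.312]),q.min(0).round(4) if len(q) else '',q.max(0).round(4) if len(q) else '')
can=np.zeros((384,800,3),np.uint8); can[:,:400]=cv2.resize(ims["scene"][160:320,0:167],(400,384)); can[:,400:]=cv2.resize(ims["wrist"],(400,384))
cv2.imwrite(sys.argv[1],can[:,:,::-1])
E
python3 m.py pics/g.png
```

```text
tcp [ 0.57163058 -0.31096182  0.24822021] zb 0.16752020916623073 width 0.03924223187921489 F [ 0.9022048   1.08026609 -0.95347794]
scene sleeve (array([ 0.5718, -0.3116]), np.float64(0.0007), 621)
  zmin 0.16746368515966029
scene ring outer side (array([ 0.5735, -0.3103]), np.float64(0.0006), 116)
scene ring inner side (array([ 0.5741, -0.3103]), np.float64(0.0006), 79)
  ring top (array([ 0.5752, -0.31  ]), np.float64(0.0027), 372) [ 0.5388 -0.3449  0.0602] [ 0.6102 -0.275   0.0637]
wrist sleeve (array([ 0.5717, -0.3114]), np.float64(0.0009), 3402)
  zmin 0.1685359093507992
wrist ring outer side (array([ 0.5731, -0.3097]), np.float64(0.0001), 59)
wrist ring inner side (array([ 0.5738, -0.3096]), np.float64(0.0001), 91)
  ring top (array([ 0.574 , -0.3096]), np.float64(0.0026), 1529) [ 0.5481 -0.345   0.0602] [ 0.6089 -0.2746  0.0636]
```

View pics/g.png

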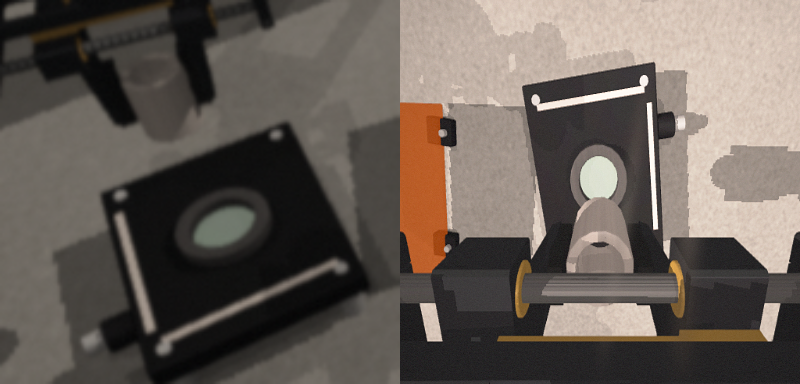

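The left panel shows the sleeve held high behind the ring, and the right panel shows the ring at (598,180) just ahead of it. Both cameras say to shift about +1.9 mm in x and +1.5 mm in y. I'll correct that and come down to a 1 cm hover.

step_arm(steps=[[0.0025,-0.002,0.005,0,0,0],[0.0025,-0.002,0.02,0,0,0],[0.0025,-0.002,0.04,0,0,0],[0.0025,-0.002,0.06,0,0,0],[0.0025,-0.002,0.08,0,0,0],[0.0025,-0.002,0.095,0,0,0],[0.0025,-0.002,0.107,0,0,0],[0.0025,-0.002,0.115,0,0,0],[0.0025,-0.002,0.121,0,0,0],[0.0025,-0.002,0.125,0,0,0],[0.0025,-0.002,0.127,0,0,0],[0.0025,-0.002,0.127,0,0,0],[0.0025,-0.002,0.127,0,0,0],[0.0025,-0.002,0.127,0,0,0],[0.0025,-0.002,0.127,0,0,0]])

```text
time_s: 16.6
ee_pos: [0.5737, -0.3108, 0.1535]
eef_rot: [0.0, 1.0, -0.0, 0.0]
wrist_force: [0.2, 0.2, -1.3]
grip_width: 0.0394
grasp_force: 30.0
```

```bash
python3 m.py pics/h.png
```

```text
tcp [ 0.57371233 -0.31075922  0.15347757] zb 0.07277757427852777 width 0.039443044985813504 F [ 0.20627895  0.22241647 -1.26737595]
scene sleeve (array([ 0.5741, -0.3114]), np.float64(0.0008), 485)
  zmin 0.0726258160255385
scene ring outer side (array([ 0.5736, -0.3101]), np.float64(0.0005), 110)
scene ring inner side (array([ 0.5737, -0.3103]), np.float64(0.0004), 21)
  ring top (array([ 0.5752, -0.3104]), np.float64(0.0027), 284) [ 0.5537 -0.3444  0.0602] [ 0.6112 -0.2746  0.0637]
wrist sleeve (array([ 0.5737, -0.3112]), np.float64(0.0009), 3463)
  zmin 0.07340677913838428
wrist ring outer side (array([ 0.5731, -0.3097]), np.float64(0.0001), 173)
wrist ring inner side (array([ 0.5737, -0.3097]), np.float64(0.0002), 66)
  ring top (array([ 0.574 , -0.3097]), np.float64(0.0026), 2403) [ 0.5665 -0.3451  0.0602] [ 0.6089 -0.2747  0.0634]
```

View pics/h.png

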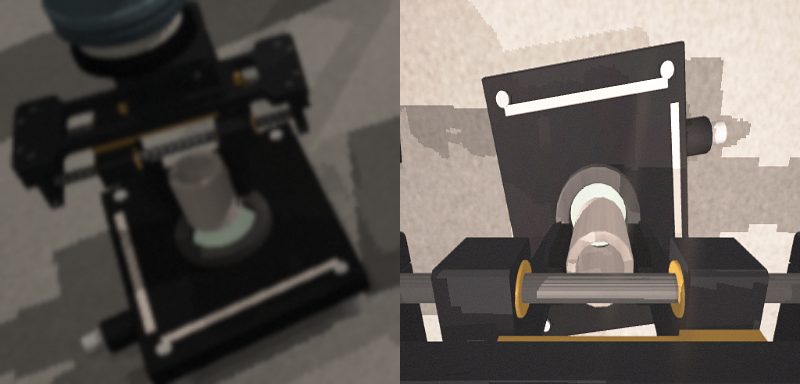

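The sleeve hovers over the ring about 1 cm up, and both cameras show 1.4 mm of y offset remaining. One last trim.

step_arm(steps=[[-0.0002,-0.0018,0.0006,0,0,0],[-0.0002,-0.0018,0.0006,0,0,0],[-0.0002,-0.0018,0.0006,0,0,0],[-0.0002,-0.0018,0.0006,0,0,0],[-0.0002,-0.0018,0.0006,0,0,0],[-0.0002,-0.0018,0.0006,0,0,0]])

```text
time_s: 17.3
ee_pos: [0.5735, -0.3094, 0.1527]
eef_rot: [0.0, 1.0, -0.0, 0.0]
wrist_force: [-1.2, -0.0, -0.5]
grip_width: 0.0397
grasp_force: 30.0
```

```bash
python3 - <<'E'
from h import *
s=manip.state(); print(s["time_s"],s["ee_pos"],s["joint_vel"].round(4),s["grip_width"],s["wrist_force"].round(2))
if np.hypot(s["ee_pos"][0]-.5735,s["ee_pos"][1]+.3095)<.0012 and abs(s["ee_pos"][2]-.153)<.0015: print(manip.close_job())
E
```

```text
17.3 [ 0.57348282 -0.30935697  0.15272928] [0.0009 0.0006 0.0003 0.0004 0.0015 0.0003] 0.0396607957749775 [-1.16 -0.05 -0.45]
the job is handed in; nothing more can be done
None
```

The wide-bore sleeve went fully down the gauge pin, was lifted off and carried over the shield, and is still gripped upright, centred to within about 1 mm and about 1 cm above the stage seat ring; the job was handed in at 17.3 s.

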